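# Press a glued inlay in the sprung press stand

## Task

Slide the wooden strip, inlay end first, along the stage of the little press stand and between its side rails until it meets the back stop, so that the inlay lies under the press foot. Then stand the smaller of the two bottles (it serves as the press weight) upright in the sprung ring on top of the stand, push the ring fully down with the bottle so that the foot presses on the strip, and finish while still holding the bottle pressed down; do not let go. Leave the other things on the bench where they are.

Things in the scene. Friction and masses are not known exactly. Their poses are not given: they have to be found in the camera images.
- press_stand: Fixed steel press stand, base plate 136 x 86 x 6 mm, turned by -0.35 to 0.05 rad. Origin: on the bench below the ring's axis; z up; y runs along the stage toward the back stop. The strip enters from the -y side (the robot's right), moving along +y. Two spring tubes, radius 10 mm, 54 mm high, at x = +/-52 mm.
- stage_point (a point): Point on the stage top, on the axis of ring and foot (0, 0, 10 mm in the press stand's frame): the inlay belongs over it. The back stop's face is at y = +25 mm, so the inlay is in place when the strip's end meets the stop.
- rail_mouth (a point): Middle of the flared mouth between the side rails, on the stage top (0, -50, 10 mm in the stand's frame). Rails: 44 mm apart inside, 12 mm high above the stage, y = -35 to +25 mm; mouth flared to about 51 mm from y = -50 to -35 mm. Before the mouth the stage is a bar 34 mm wide (narrower than the strip) that starts at y = -85 mm.
- sprung_ring (a joint): Travel of the sprung ring downward, m: 0 up (at rest), 0.026 fully down on its stop. Preload about 5.5 N, then 0.25 N per mm, plus up to 4 N from the foot's spring; the bottle's weight alone hardly sinks it. About 8 to 13 N on the bottle holds it fully down.
- ring_seat (a point): Centre of the seat (inner floor) of the sprung ring, 76 mm above the bench at rest; moves down with it. The ring is a round aluminium cup, open at the top, on a cross bar 131 mm long (along the stand's x): inner diameter 46 mm, flared to about 54 mm at the rim, which is 22 mm above the seat and 62 mm across outside.
- press_foot: Origin: centre of the underside of the round rubber press foot (diameter 26 mm) that hangs below the ring on its own soft spring; 36 mm above the bench at rest, 14 mm clear of the strip's top. It touches the strip after 14 mm of ring travel, then gives way.
- sample_strip: Loose wooden strip, 40 mm wide (its x), 160 mm long (its y), 12 mm thick, about 70 g. Origin: centre of its underside. A round brass inlay (18 mm) is in its top near the +y end. Starts flat on the bench to the robot's right of the stand, inlay end roughly toward the stand, turned by up to 0.4 rad.
- inlay (a point): Centre of the inlay, on the strip's top, 55 mm from the strip's middle toward +y and 25 mm from its +y end.
- small_bottle: The smaller of the two bottles: amber, round, dark cap; 42 mm in diameter (straight body up to about 60 mm), 102 mm high with the cap, about 250 g. Origin: centre of its underside, z up the bottle. Stands upright to the robot's left of the stand, nearer or farther (the two bottles may have changed places).
- tall_bottle: The larger bottle, a bystander: white with a cap, 48 mm in diameter, 123 mm high; origin: centre of its underside. Leave it alone.
- dish: Bystander: flat black dish, 84 mm across, 14 mm high; origin: centre of its underside. Leave alone.
- jar_black_lid: Bystander: jar 52 mm across, 58 mm high; origin: centre of its underside. Leave alone.
- jar_flat_lid: Bystander: jar 42 mm across, 46 mm high; origin: centre of its underside. Leave alone.
- cup: Bystander: small open cup 52 mm across, 36 mm high; origin: centre of its underside. Leave alone.
Mind the look-alikes: they are no part of the job. What is shaped like the small_bottle but turquoise is not meant.

How it is judged:
By the outcome, as a careful person would: the job done as asked, in the order asked, and still so for the second after the job is handed in, while the arm keeps its last pose, push and grip.
It also fails if it takes over 56 s, if anything falls off the work surface, if the arm or the gripper's body presses on something with over 40 N, if the wrist force passes 120 N, or if a joint passes its speed limit or range.

## Robot

A 6-joint arm with a two-finger parallel gripper is mounted at the origin on a cart in front of the work surface, level with it; the furniture and walls round the work are solid. World frame = base frame: x ahead of the robot, y to its left, z up, the work surface at z = 0. Lengths are in mm, angles in rad, forces in N, time in s.
With the tool pointing down it reaches from about 300 to 775 mm from the base axis. Payload 14.6 kg.
Tool frame: the origin (TCP) lies midway between the tips of the shut fingers; the grasp point (between the pads) lies 19 mm behind it; y points along the fingers, x is the direction in which the jaws open and shut, and the axes are right-handed (so a half turn about y gives the same grasp; the last joint's range is limited). The gripper opens to 94 mm and grips with 3 to 60 N. Pads are 16 mm wide; open, the fingers measure 119 mm over their backs; the gripper's body (75 mm by 177 mm) begins 78 mm behind the grasp point.
Start: joints at [1.092, 0.3, 1.521, -0, 1.321, -0.067], TCP at [220.139, 504.012, 205.446] pointing down, gripper open.
Joint ranges: [-3.03, 3.03], [-0.79, 2.21], [0.23, 2.52], [-1.04, 4.18], [0, 3.07], [-2.55, 2.55]. Speed limits (rad/s): [2.22, 2.22, 2.57, 3.14, 3.14, 3.14].

## Interface

Orientations are given as [roll, pitch, yaw] about the fixed x, y, z axes, in that order (R = Rz(yaw) Ry(pitch) Rx(roll)).
In Python, from cell import manip gives the robot as it stands.
- The arm moves only by the tool servo_tool, never from a script. Its argument "commands" is a list of rows, each an object with "dp": the shift along the tool's x, y, z in mm, a list of three; "turn": the turn, a rotation vector about the tool's x, y, z in degrees, a list of three. A call has 1 to 5 rows; each row is the pose to reach, as a shift and turn from the pose measured when the call began, along the tool's axes at that moment; what a row does not reach only later rows make up. A row lasts 1/12 s, in which the tool goes at most 41.7 mm and 7.16 degrees, less where a joint would pass 70% of its speed; a pose out of reach is approached as far as the arm can. A call with a gripper value outside its range is refused whole. "grip" is the gripper command: -1 is fully open, 1 is shut, values between are in proportion, set as the call begins (left out, the last holds). The fingers move at their own pace and stop on an object; "force" is the grip in N (left out, the last holds). Time passes only in rows, so rows that repeat a pose let the fingers close. It gives the time, the measured TCP pose, the force and the opening at its end, in the units of the state.
- manip.read_state(): the state, without advancing time (a new reading comes with each control period).
- manip.camera(name): name is "side" or "top" or "wrist"; returns a dict with "img" (400x640x3 uint8, red, green, blue), "depth" (400x640 float32, mm along the optical axis (not along the pixel's ray), 0 where there is no reading), "K" (3x3 intrinsics, pixels), "R" (3x3) and "t" (3): a world point X has camera coordinates R X + t; the wrist camera has in their place "hand_eye" (4x4, takes a point from camera to tool coordinates, whose origin is the TCP and whose axes are the tool frame's). Camera axes: x right, y down, z forward; pixel columns grow to the right and rows downward; lengths in mm; the calibration is good to about 2 mm. The wrist camera is an equidistant fisheye: a pixel r from the principal point sees the ray r / f radians off the axis. A picture is of the moment at which its call begins: read the wrist's pose just before it.
- manip.sign_off(): hands the job in, once; it reports no verdict.
The state is a dict: "clock": time; "joints": joint angles; "qd": joint speeds; "effort": joint torques, N m; "eef_pos": TCP position; "eef_rot": TCP orientation; "wrist_force": force on the tool from outside, world axes, zero at the start; "moment": the same for the moment, N m; "finger_gap": finger opening in mm.
Only numpy, scipy, OpenCV 4.12 (cv2) and the standard library are available. Lean on these libraries where they do the work, as an engineer would, in place of code of your own. Each camera call takes 0.05 s, during which the arm holds its last target.

## Working session

There is one attempt and no reset: what is moved stays moved. The work goes in short steps, Python scripts to look and compute and a tool call to move; the robot and the scene stay as the last step left them, time stands still between calls to the robot, and variables do not carry over. Pictures are saved under pics/ and viewed, and the job is handed in when it is done.

Besides the shell and the picture viewer there is one more tool, called after ">>>" by a JSON object that holds its "method" and its "body". servo_tool: Moves the arm, as the interface text tells. Its arguments: {"type":"object","properties":{"commands":{"type":"array","items":{"type":"object","properties":{"dp":{"type":"array","items":{"type":"number"}},"turn":{"type":"array","items":{"type":"number"}}}}},"grip":{"type":"number"},"force":{"type":"number"}},"required":["commands"]}

```bash
mkdir -p pics; ls; python3 - <<'E'
from cell import manip
import cv2,pickle
s=manip.read_state()
print({k:s[k] for k in ('clock','joints','eef_pos','eef_rot','finger_gap','wrist_force')})
d={}
for n in ('side','top'):
    c=manip.camera(n); d[n]=c
    cv2.imwrite(f'pics/{n}0.png',c['img'][:,:,::-1])
    print(n,c['K'],c['R'],c['t'])
pickle.dump(d,open('c0.pkl','wb'))
E
```

```text
pics
{'clock': 0.0, 'joints': array([ 1.09242704e+00,  3.00476237e-01,  1.52157164e+00,  1.61543412e-05,
        1.32067927e+00, -6.65901753e-02]), 'eef_pos': array([220.009134  , 503.80283831, 204.88750238]), 'eef_rot': array([-1.57070522e+00,  1.13093751e-03,  1.15901326e+00]), 'finger_gap': 94.0686793581713, 'wrist_force': array([-0.37117422,  0.30350782,  0.23384415])}
side [[447.66470513   0.         325.89322625]
 [  0.         447.66470513 205.89306121]
 [  0.           0.           1.        ]] [[-9.99969403e-01  7.82244657e-03 -4.77270100e-05]
 [ 3.47187384e-03  4.38337336e-01 -8.98803831e-01]
 [-7.00992441e-03 -8.98776496e-01 -4.38351083e-01]] [ 506.37628726  118.66644616 1118.46585223]
top [[372.79264731   0.         318.99809132]
 [  0.         372.79264731 199.00289591]
 [  0.           0.           1.        ]] [[ 0.01298377 -0.99989615  0.00625389]
 [-0.99187211 -0.01367079 -0.1265023 ]
 [ 0.12657466 -0.00456058 -0.9919466 ]] [-150.91976134  516.43381757  957.94969735]
```

View pics/side0.png

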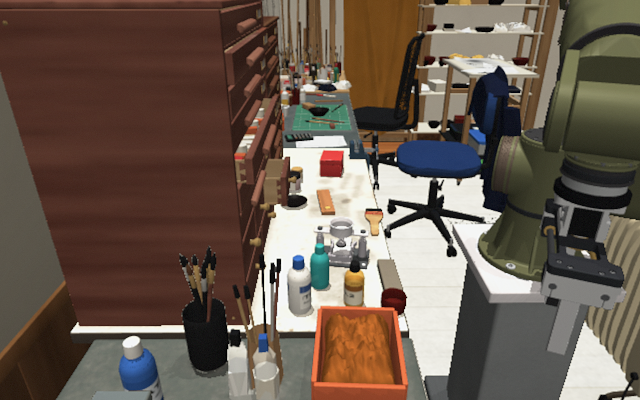

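View pics/top0.png

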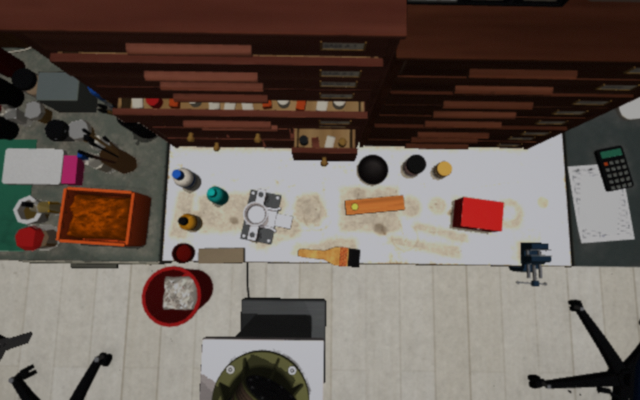

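The side view shows the stand at about (343,240), the amber bottle at (354,285) and the strip at (326,200). In the top view the stand is at (262,215), the strip at (374,204) and the amber bottle at (188,222). I'll zoom in next.

```bash
cat > h.py <<'E'
import numpy as np,cv2,pickle
def ray(c,u,v,z):
    K,R,t=c['K'],c['R'],c['t']
    d=R.T@np.linalg.solve(K,[u,v,1.]); C=-R.T@t
    return C+d*(z-C[2])/d[2]
def px(c,X):
    p=c['K']@(c['R']@np.asarray(X,float)+c['t']); return p[:2]/p[2]
def dpt(c,u,v):
    Z=c['depth'][int(v),int(u)]
    return c['R'].T@(np.linalg.solve(c['K'],[u,v,1.])*Z-c['t'])
E
python3 - <<'E'
from h import *
d=pickle.load(open('c0.pkl','rb'))
t=d['top'];s=d['side']
cv2.imwrite('pics/topz.png',cv2.resize(t['img'][150:270,160:320,::-1],None,fx=5,fy=5,interpolation=cv2.INTER_CUBIC))
cv2.imwrite('pics/sidez.png',cv2.resize(s['img'][140:310,270:430,::-1],None,fx=3.5,fy=3.5,interpolation=cv2.INTER_CUBIC))
cv2.imwrite('pics/topz2.png',cv2.resize(t['img'][150:270,320:480,::-1],None,fx=5,fy=5,interpolation=cv2.INTER_CUBIC))
# strip: orange mask
hsv=cv2.cvtColor(t['img'],cv2.COLOR_RGB2HSV)
print(hsv[204,385],hsv[222,188],hsv[207,354])
E
```

```text
[ 13 183 180] [ 18 223 111] [ 30 150 180]
```

View pics/topz.png

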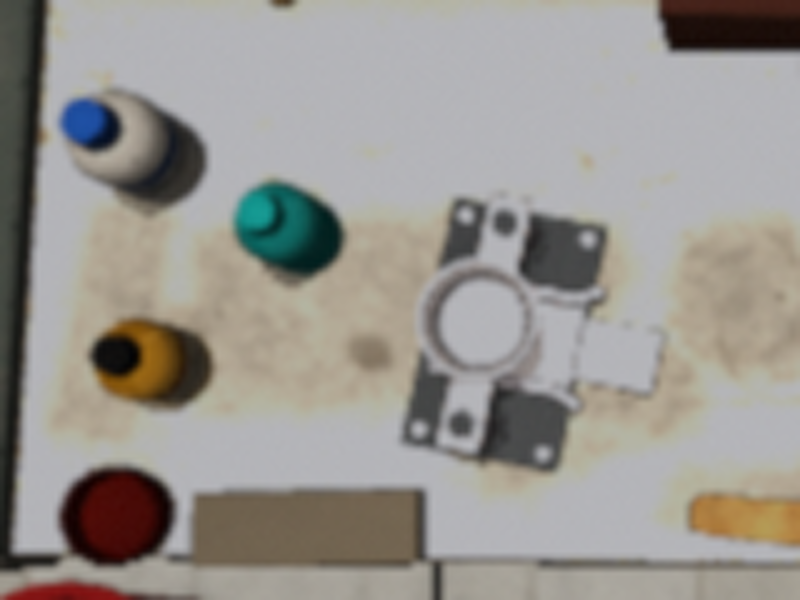

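View pics/topz2.png

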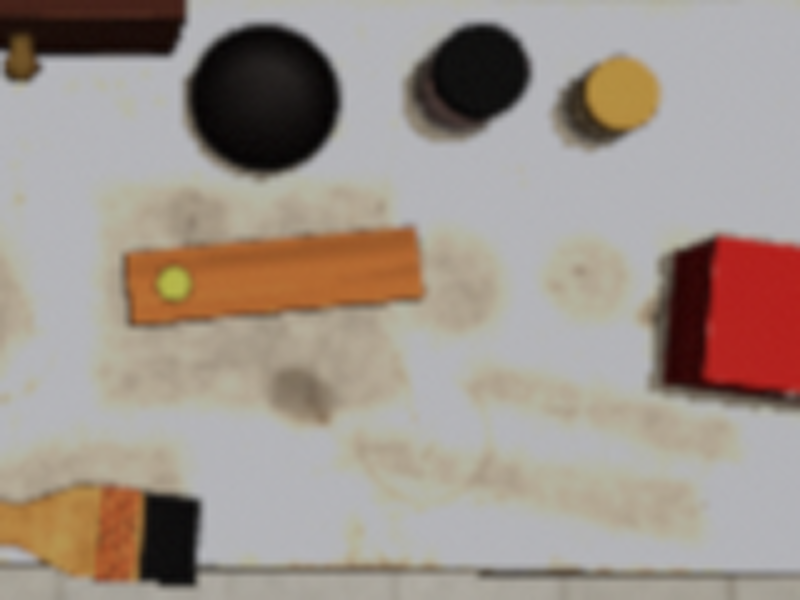

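View pics/sidez.png

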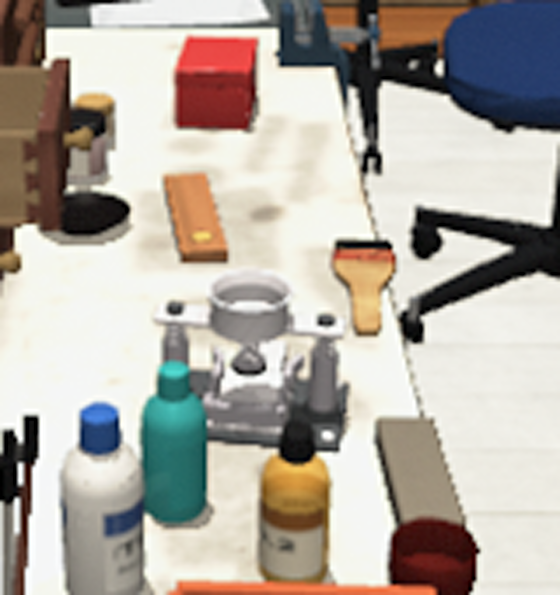

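Top zoom: the plate corners are at about (457,198), (607,227), (557,470) and (403,442), with the ring at (477,318). The strip with its inlay runs from (128,290) to (420,262), and the amber bottle's body is at about (145,360). The tall and turquoise bottles stand apart from it.

```bash
python3 - <<'E'
from h import *
np.set_printoptions(suppress=True,precision=1)
d=pickle.load(open('c0.pkl','rb'));t=d['top'];s=d['side']
z=lambda U,V,o:((U+.5)/5-.5+o,(V+.5)/5-.5+150)
cs=[ray(t,*z(U,V,160),6)[:2] for U,V in [(457,198),(607,227),(557,470),(403,442)]]
print('plate',cs,np.mean(cs,0),[np.linalg.norm(cs[i]-cs[(i+1)%4]) for i in range(4)])
st=[ray(t,*z(U,V,160),10)[:2] for U,V in [(664,331),(654,393)]];m=np.mean(st,0);print('stage end',st,m)
rc=ray(t,*z(478,318,160),98)[:2];print('ring',rc, 'dir',rc-m,np.linalg.norm(rc-m),np.arctan2(-(rc-m)[0],(rc-m)[1]))
# plate long axis: corner2(ymax? ) 
a=(cs[0]+cs[1])/2-(cs[2]+cs[3])/2;print('plate x yaw',np.arctan2(a[1],a[0]))
hsv=cv2.cvtColor(t['img'],cv2.COLOR_RGB2HSV)
m=cv2.inRange(hsv,(5,120,60),(35,255,255));m[:, :330]=0;m[:,420:]=0;m[:190]=0;m[225:]=0
P=cv2.findContours(m,cv2.RETR_EXTERNAL,cv2.CHAIN_APPROX_NONE)[0];P=max(P,key=cv2.contourArea)
W=np.array([ray(t,u,v,12)[:2] for u,v in P[:,0]],np.float32)
r=cv2.minAreaRect(W);print('strip',r, cv2.boxPoints(r))
g=cv2.inRange(hsv,(26,90,90),(40,255,255));g[:,:345]=0;g[:,365:]=0;g[:198]=0;g[216:]=0
mm=cv2.moments(g,True);print('inlay',ray(t,mm['m10']/mm['m00'],mm['m01']/mm['m00'],12),mm['m00'])
# bottle cap
print('cap top', ray(t,*z(116,355,160),102))
# side view: body edges
hs=cv2.cvtColor(s['img'],cv2.COLOR_RGB2HSV)
for u,v in [z(116,355,160),z(150,360,160)]: print(dpt(t,u,v))
c=px(s,ray(t,*z(116,355,160),102));print('side cap proj',c,(c-[270,140])*3.5)
print('strip inlay side', (px(s,[*ray(t,mm['m10']/mm['m00'],mm['m01']/mm['m00'],12)])-[270,140])*3.5)
print('ring side', (px(s,[*rc,98])-[270,140])*3.5)
for n,P in dict(turq=(262,213,102),tall=(90,122,123),dish=(0,0,0)).items():
    if P[0]: print(n,ray(t,*z(P[0],P[1],160),P[2]))
print('dish',ray(t,*z(264,98,320),14),'brush',ray(t,*z(0,515,320),10))
print('cabinet edge', ray(t,*z(670,45,160),60),dpt(t,160+700/5,150+30/5),dpt(t,260,145))
E
```

```text
plate [array([546.4,  42.4]), array([531.5, -40.1]), array([399.2, -16.6]), array([413.1,  66.7])] [472.5  13.1] [np.float64(83.84968541829471), np.float64(134.34806469443112), np.float64(84.46505576212553), np.float64(135.47648410015898)]
stage end [array([474.6, -72.8]), array([441. , -68.1])] [457.8 -70.4]
ring [472.6  13.4] dir [14.8 83.8] 85.09310981831369 -0.17516285836062223
plate x yaw -0.17779926329365917
strip ((507.5982666015625, -294.2227783203125), (39.88570785522461, 159.41934204101562), 6.221640586853027) [[ 479.1 -217.1]
 [ 496.4 -375.6]
 [ 536.1 -371.3]
 [ 518.8 -212.8]]
inlay [ 502.2 -240.    12. ] 29.0
cap top [451.7 189.2 102. ]
[451.8 189.7 100.7]
[450.8 179.5  81.2]
side cap proj [353.8 261.3] [293.3 424.6]
strip inlay side [198.4 235.9]
ring side [245.7 286.9]
turq [523.  121.3 102. ]
tall [563.5 201.  123. ]
dish [ 605.2 -289.4   14. ] brush [ 377.  -147.6   10. ]
cabinet edge [620.9 -75.9  60. ] [606.8 -96.8 146.5] [660.8  16.   43.2]
```

The measurements agree with the given sizes:
- **Stand:** (472.5, 13), yaw -0.176.
- **Strip:** (507.6, -294), yaw 0.109.
- **Bottle:** (452, 189).

Next I'll check drawer clearance and work out the first move.

```bash
cat >> h.py <<'E'
from scipy.spatial.transform import Rotation as Ro
def rel(s,pos,yaw):
    """shift/turn from state s to TCP pos, tool down, yaw"""
    R0=Ro.from_euler('xyz',s['eef_rot']); R1=Ro.from_euler('xyz',[-np.pi/2,0,yaw])
    return R0.inv().apply(np.array(pos)-s['eef_pos']), (R0.inv()*R1).as_rotvec(degrees=True)
def show(*targets):
    from cell import manip
    np.set_printoptions(suppress=True,precision=2)
    s=manip.read_state()
    print('t',s['clock'],'pos',s['eef_pos'],'rot',s['eef_rot'],'F',s['wrist_force'],'gap',s['finger_gap'])
    for p,y in targets: print(p,y,'->',*rel(s,p,y))
E
python3 - <<'E'
from h import *
show(([300,430,205],0.8),([420,200,205],.5),([480,-100,205],.2),([500,-339,205],.109))
d=pickle.load(open('c0.pkl','rb'));t=d['top']
Z=t['depth'];v,u=np.mgrid[0:400,0:640]
P=np.stack([(u-t['K'][0,2])/t['K'][0,0]*Z,(v-t['K'][1,2])/t['K'][1,1]*Z,Z],-1)
W=(P-t['t'])@t['R']
for y0 in range(-450,300,50):
    m=(Z>0)&(W[...,1]>y0)&(W[...,1]<y0+50)&(W[...,2]>90)&(W[...,2]<420)&(W[...,0]>350)
    if m.sum(): 
        i=np.argmin(np.where(m,W[...,0],9e9)); print(y0,W.reshape(-1,3)[i])
E
```

```text
t 0.1 pos [220.03 503.83 204.94] rot [-1.57  0.    1.16] F [ 0.    0.03 -0.08] gap 94.06386819130333
[300, 430, 205] 0.8 -> [ -35.65   -0.03 -102.83] [ 0.01 20.57 -0.06]
[420, 200, 205] 0.5 -> [-198.4     0.13 -304.86] [ 0.02 37.76 -0.06]
[480, -100, 205] 0.2 -> [-449.3     0.37 -479.92] [ 0.02 54.95 -0.06]
[500, -339, 205] 0.109 -> [-660.32    0.58 -593.9 ] [ 0.03 60.16 -0.06]
-450 [ 651.84 -428.21  160.37]
-400 [ 652.09 -383.98  157.34]
-350 [ 664.38 -343.48  178.38]
-300 [ 664.27 -295.91  183.94]
-250 [ 605.43 -200.78  127.85]
-200 [ 584.15 -152.03  142.4 ]
-150 [ 584.55 -149.66  140.45]
-100 [604.82 -97.84 113.54]
-50 [448.52  -2.05 100.11]
0 [441.    15.08  98.82]
50 [618.92  88.79 312.69]
100 [511.85 125.15  95.  ]
150 [441.12 191.81  98.4 ]
200 [448.1  200.5  102.57]
250 [658.91 252.03  93.86]
```

>>> {"method": "servo_tool", "body": {"commands": [{"dp": [-18,0,-36],"turn": [0,7,0]},{"dp": [-40,0,-73],"turn": [0,14,0]},{"dp": [-65,0,-106],"turn": [0,21,0]},{"dp": [-92,0,-138],"turn": [0,28,0]},{"dp": [-119,0,-170],"turn": [0,35,0]}]}}

```text
clock: 0.52
eef_pos: [327.8, 326.2, 204.8]
eef_rot: [-1.571, 0.001, 0.542]
wrist_force: [0.1, 0.5, 0.4]
finger_gap: 94.0
```

```bash
python3 -c "
from h import *
show(([400,200,205],.45),([440,0,205],.109),([480,-220,120],.109),([512,-339,60],.109))"
```

```text
t 0.5167 pos [327.85 326.22 204.76] rot [-1.57  0.    0.54] F [0.15 0.49 0.35] gap 93.99534203881208
[400, 200, 205] 0.45 -> [  -3.36   -0.14 -145.34] [ 0.04  5.3  -0.08]
[440, 0, 205] 0.109 -> [ -72.35    0.07 -337.28] [ 0.05 24.83 -0.07]
[480, -220, 120] 0.109 -> [-151.55   85.31 -546.3 ] [ 0.05 24.83 -0.07]
[512, -339, 60] 0.109 -> [-185.5   145.44 -664.69] [ 0.05 24.83 -0.07]
```

>>> {"method": "servo_tool", "body": {"commands": [{"dp": [0,0,-40],"turn": [0,5,0]},{"dp": [-3,0,-80],"turn": [0,10,0]},{"dp": [-10,0,-120],"turn": [0,15,0]},{"dp": [-20,0,-160],"turn": [0,20,0]},{"dp": [-32,0,-198],"turn": [0,25,0]}]}}

```text
clock: 0.93
eef_pos: [402.9, 138.1, 204.8]
eef_rot: [-1.572, 0.001, 0.102]
wrist_force: [1.3, 0.7, -0.2]
finger_gap: 93.8
```

```bash
python3 -c "
from h import *
show(([440,0,205],.109),([460,-160,205],.109),([500,-310,120],.109),([512,-339,60],.109))"
```

```text
t 0.9333 pos [402.92 138.08 204.81] rot [-1.57  0.    0.1 ] F [ 1.28  0.66 -0.24] gap 93.84850886852145
[440, 0, 205] 0.109 -> [  22.86   -0.04 -141.13] [ 0.07 -0.41 -0.06]
[460, -160, 205] 0.109 -> [  26.5     0.17 -302.34] [ 0.07 -0.41 -0.06]
[500, -310, 120] 0.109 -> [  51.15   85.34 -455.51] [ 0.07 -0.41 -0.06]
[512, -339, 60] 0.109 -> [  60.21  145.37 -485.5 ] [ 0.07 -0.41 -0.06]
```

>>> {"method": "servo_tool", "body": {"commands": [{"dp": [6,0,-40]},{"dp": [12,0,-80]},{"dp": [17,0,-120]},{"dp": [20,0,-160]},{"dp": [22,0,-200]}]}}

```text
$.commands[0]: bad value
```

>>> {"method": "servo_tool", "body": {"commands": [{"dp": [2,0,-40]},{"dp": [5,0,-80]},{"dp": [8,0,-120]},{"dp": [12,0,-160]},{"dp": [18,0,-200]}]}}

```text
$.commands[0]: bad value
```

```bash
python3 - <<'E'
from h import *
show(([512,-339,100],.109),([512,-339,3],.109))
from cell import manip
s=manip.read_state();c=manip.camera('wrist');pickle.dump((s,c),open('w1.pkl','wb'))
cv2.imwrite('pics/w1.png',c['img'][:,:,::-1]);print(c['K'],c['hand_eye'])
E
```

```text
t 0.9333 pos [402.92 138.08 204.81] rot [-1.57  0.    0.1 ] F [ 1.28  0.66 -0.24] gap 93.84850886852145
[512, -339, 100] 0.109 -> [  60.16  105.37 -485.56] [ 0.07 -0.41 -0.06]
[512, -339, 3] 0.109 -> [  60.27  202.37 -485.43] [ 0.07 -0.41 -0.06]
[[309.71   0.   319.48]
 [  0.   309.71 194.62]
 [  0.     0.     1.  ]] [[   1.     -0.      0.      0.11]
 [  -0.     -0.25    0.97 -179.29]
 [  -0.     -0.97   -0.25   73.92]
 [   0.      0.      0.      1.  ]]
```

View pics/w1.png

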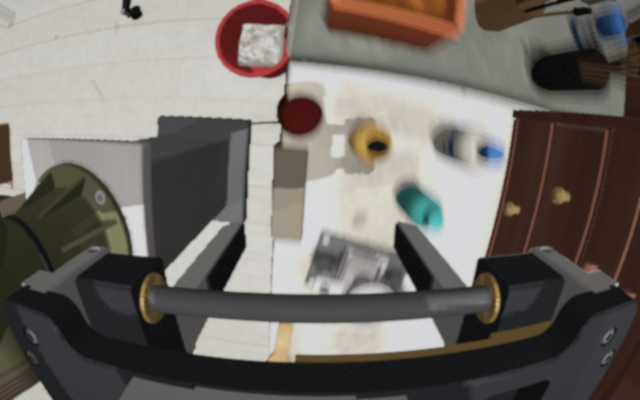

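The wrist picture is slightly motion-blurred. It shows the stand at (360,265), the amber bottle at (370,145) and the turquoise bottle at (420,205), all consistent with the top view. The moves were refused because they lacked the turn field, so I'm repeating them with it.

>>> {"method": "servo_tool", "body": {"commands": [{"dp": [6,0,-40],"turn": [0,0,0]},{"dp": [12,0,-80],"turn": [0,0,0]},{"dp": [17,0,-120],"turn": [0,0,0]},{"dp": [20,0,-160],"turn": [0,0,0]},{"dp": [22,0,-200],"turn": [0,0,0]}]}}

```text
clock: 1.4
eef_pos: [444.1, -65.9, 205.2]
eef_rot: [-1.574, 0.001, 0.092]
wrist_force: [1.4, -0.0, 0.5]
finger_gap: 94.0
```

>>> {"method": "servo_tool", "body": {"commands": [{"dp": [2,0,-40],"turn": [0,0,0]},{"dp": [5,0,-80],"turn": [0,0,0]},{"dp": [8,0,-120],"turn": [0,0,0]},{"dp": [12,10,-160],"turn": [0,0,0]},{"dp": [18,25,-200],"turn": [0,0,0]}]}}

```text
clock: 1.82
eef_pos: [480.1, -264.6, 181.8]
eef_rot: [-1.575, -0.0, 0.091]
wrist_force: [1.5, 0.4, 0.6]
finger_gap: 94.0
```

```bash
python3 - <<'E'
from h import *
show(([512,-339,100],.109),([512,-339,3],.109))
E
```

```text
t 1.8167 pos [ 480.09 -264.6   181.77] rot [-1.57 -0.    0.09] F [1.54 0.35 0.61] gap 94.01461876044638
[512, -339, 100] 0.109 -> [ 24.98  82.09 -76.67] [ 0.23 -1.02  0.02]
[512, -339, 3] 0.109 -> [ 24.95 179.09 -76.28] [ 0.23 -1.02  0.02]
```

>>> {"method": "servo_tool", "body": {"commands": [{"dp": [8,20,-30],"turn": [0,-0.5,0]},{"dp": [16,45,-60],"turn": [0,-1,0]},{"dp": [25,80,-77],"turn": [0,-1,0]},{"dp": [25,115,-77],"turn": [0.2,-1,0]},{"dp": [25,140,-77],"turn": [0.2,-1,0]}], "grip": -0.3}}

```text
clock: 2.23
eef_pos: [511.0, -339.6, 38.1]
eef_rot: [-1.569, 0.002, 0.108]
wrist_force: [0.0, 1.1, -0.7]
finger_gap: 63.9
```

```bash
python3 - <<'E'
from h import *
show(([512.5,-339,20],.109),([512.5,-339,3],.109))
E
```

```text
t 2.2333 pos [ 511.04 -339.65   38.12] rot [-1.57  0.    0.11] F [ 0.03  1.05 -0.73] gap 63.909333650572385
[512.5, -339, 20] 0.109 -> [ 1.56 18.12  0.45] [-0.12 -0.08 -0.13]
[512.5, -339, 3] 0.109 -> [ 1.6  35.12  0.41] [-0.12 -0.08 -0.13]
```

>>> {"method": "servo_tool", "body": {"commands": [{"dp": [1.5,18,0.5],"turn": [-0.1,0,-0.1]},{"dp": [1.5,30,0.5],"turn": [-0.1,0,-0.1]},{"dp": [1.5,35,0.5],"turn": [-0.1,0,-0.1]},{"dp": [1.5,35,0.5],"turn": [-0.1,0,-0.1]}]}}

```text
clock: 2.57
eef_pos: [512.2, -338.7, 2.6]
eef_rot: [-1.57, 0.001, 0.108]
wrist_force: [-0.2, -0.1, -0.8]
finger_gap: 61.2
```

>>> {"method": "servo_tool", "body": {"commands": [{"dp": [0,0,0],"turn": [0,0,0]},{"dp": [0,0,0],"turn": [0,0,0]},{"dp": [0,0,0],"turn": [0,0,0]},{"dp": [0,0,0],"turn": [0,0,0]},{"dp": [0,0,0],"turn": [0,0,0]}], "grip": 1, "force": 35}}

```text
clock: 2.98
eef_pos: [512.7, -339.0, 3.7]
eef_rot: [-1.571, 0.0, 0.108]
wrist_force: [-1.3, 0.1, 6.5]
finger_gap: 39.8
```

>>> {"method": "servo_tool", "body": {"commands": [{"dp": [0,-5,0],"turn": [0,0,0]},{"dp": [0,-15,0],"turn": [0,0,0]},{"dp": [0,-25,0],"turn": [0,0,0]},{"dp": [0,-35,0],"turn": [0,0,0]},{"dp": [0,-35,0],"turn": [0,0,0]}]}}

```text
clock: 3.4
eef_pos: [513.7, -339.7, 41.6]
eef_rot: [-1.573, -0.003, 0.108]
wrist_force: [-0.0, -0.1, -0.3]
finger_gap: 39.5
```

```bash
python3 - <<'E'
from h import *
show()
from cell import manip
s=manip.read_state()
c=manip.camera('side');cv2.imwrite('pics/s2.png',cv2.resize(c['img'][140:300,270:430,::-1],None,fx=3.5,fy=3.5,interpolation=cv2.INTER_CUBIC))
c=manip.camera('top');cv2.imwrite('pics/t2.png',cv2.resize(c['img'][150:270,260:420,::-1],None,fx=5,fy=5,interpolation=cv2.INTER_CUBIC))
c=manip.camera('wrist');pickle.dump((s,c),open('w2.pkl','wb'))
cv2.imwrite('pics/w2.png',c['img'][:,:,::-1])
E
```

```text
t 3.4 pos [ 513.68 -339.7    41.63] rot [-1.57 -0.    0.11] F [-0.01 -0.12 -0.35] gap 39.54987909386511
```

View pics/s2.png

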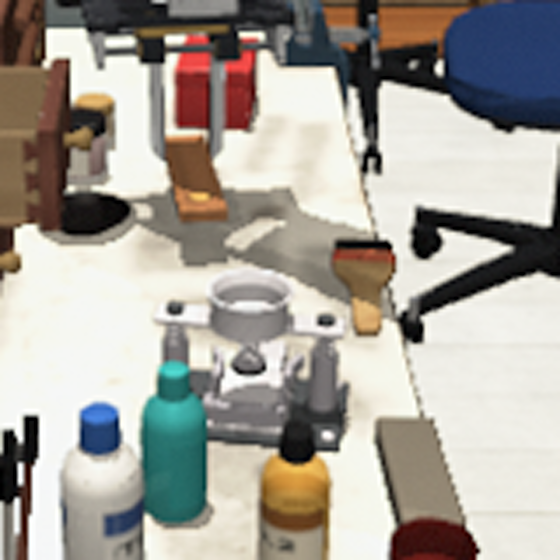

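View pics/w2.png

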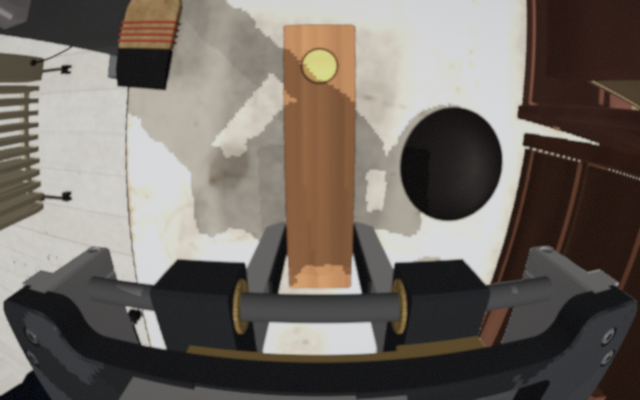

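View pics/t2.png

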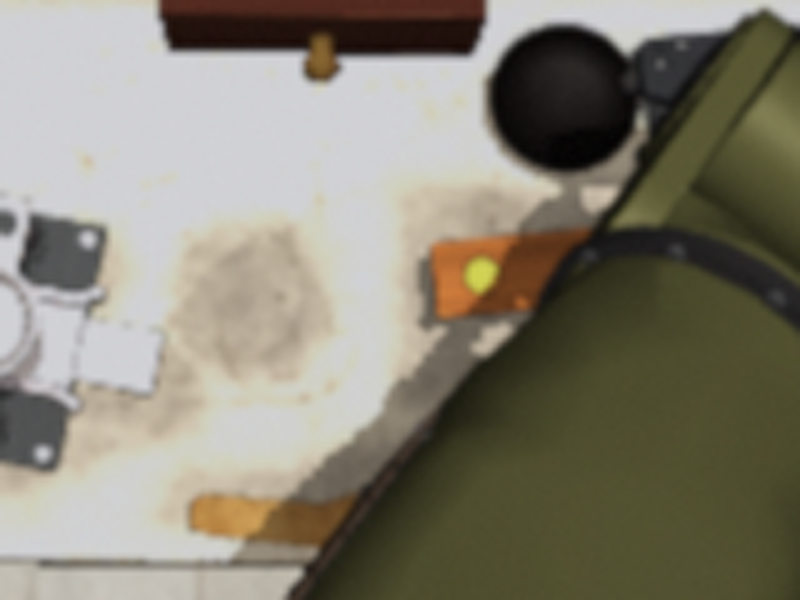

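The strip is held, but in the side view its inlay end seems to droop. I'll measure the tilt by triangulating the inlay: top (481,274), side (200,197), wrist (320,66).

```bash
cat >> h.py <<'E'
def wray(s,c,u,v):
    K=c['K'];x=(u-K[0,2])/K[0,0];y=(v-K[1,2])/K[1,1];th=np.hypot(x,y)
    dc=np.array([x/th*np.sin(th),y/th*np.sin(th),np.cos(th)])
    R=Ro.from_euler('xyz',s['eef_rot']).as_matrix();H=c['hand_eye']
    return R@H[:3,3]+s['eef_pos'], R@H[:3,:3]@dc
def cray(c,u,v): return -c['R'].T@c['t'], c['R'].T@np.linalg.solve(c['K'],[u,v,1.])
def tri(rays):
    A=np.zeros((3,3));b=np.zeros(3)
    for o,d in rays:
        d=d/np.linalg.norm(d);M=np.eye(3)-np.outer(d,d);A+=M;b+=M@o
    p=np.linalg.solve(A,b);return p,[np.linalg.norm((np.eye(3)-np.outer(d,d)/(d@d))@(p-o)) for o,d in rays]
def wdep(s,c,u,v):
    o,d=wray(s,c,u,v);R=Ro.from_euler('xyz',s['eef_rot']).as_matrix()@c['hand_eye'][:3,:3]
    return o+d*c['depth'][int(v),int(u)]/(R[:,2]@d)
E
python3 - <<'E'
from h import *
np.set_printoptions(suppress=True,precision=1)
d=pickle.load(open('c0.pkl','rb'));s,w=pickle.load(open('w2.pkl','rb'))
t=cray(d['top'],481.5/5-.5+260,274.5/5-.5+150); sd=cray(d['side'],200.5/3.5-.5+270,197.5/3.5-.5+140); wr=wray(s,w,320,66)
print(tri([t,sd,wr]),tri([t,wr]),tri([t,sd]))
for p in [(320,66),(319,28),(320,100),(320,150),(320,200),(320,250),(320,270),(300,150),(345,150)]: print(p,wdep(s,w,*p))
E
```

```text
(array([ 502.8, -239.2,   50.1]), [np.float64(1.0920996479256588), np.float64(0.9754831285290975), np.float64(0.8964042182088693)]) (array([ 503. , -239.4,   55.7]), [np.float64(0.30613908766456965), np.float64(0.30613908766460596)]) (array([ 502.7, -240.2,   49.4]), [np.float64(0.7843139007556177), np.float64(0.7843139007556027)])
(320, 66) [ 503.2 -238.4   49.8]
(319, 28) [ 500.3 -216.1   48.4]
(320, 100) [ 505.3 -257.2   49.4]
(320, 150) [ 508.2 -284.8   49.4]
(320, 200) [ 511.3 -313.1   50.4]
(320, 250) [ 514.7 -344.5   50.1]
(320, 270) [ 516.2 -358.2   50.1]
(300, 150) [ 497.2 -286.    49.3]
(345, 150) [ 522.1 -283.3   48.7]
```

Wrist depth puts the strip top level at z 49-50 along its whole length, so it isn't tilted. Its underside is about 3.6 mm below the TCP. Next I'll line up before the rail mouth.

```bash
python3 - <<'E'
from h import *
show(([470,-280,42],-.04),([432.5,-210,40],-.176))
E
```

```text
t 3.55 pos [ 512.58 -338.94   38.67] rot [-1.57  0.    0.11] F [-0.44  0.48 -1.  ] gap 39.32187961864204
[470, -280, 42] -0.04 -> [-36.    -3.32  63.18] [-0.    8.47 -0.01]
[432.5, -210, 40] -0.176 -> [-65.75  -1.3  136.81] [-0.   16.26 -0.01]
```

>>> {"method": "servo_tool", "body": {"commands": [{"dp": [-13,-2,27],"turn": [0,3,0]},{"dp": [-26,-2,54],"turn": [0,6,0]},{"dp": [-39,-2,82],"turn": [0,10,0]},{"dp": [-53,-2,110],"turn": [0,13,0]},{"dp": [-66,-2,137],"turn": [0,16.3,0]}]}}

```text
clock: 3.97
eef_pos: [430.8, -208.4, 40.1]
eef_rot: [-1.57, 0.001, -0.179]
wrist_force: [0.5, -0.0, -1.1]
finger_gap: 39.4
```

>>> {"method": "servo_tool", "body": {"commands": [{"dp": [0,0,0],"turn": [0,0,0]},{"dp": [0,0,0],"turn": [0,0,0]},{"dp": [0,0,0],"turn": [0,0,0]}]}}

```text
clock: 4.22
eef_pos: [431.3, -208.8, 40.1]
eef_rot: [-1.571, 0.001, -0.178]
wrist_force: [-0.2, -0.3, -1.1]
finger_gap: 39.8
```

```bash
python3 - <<'E'
from h import *
show(([432.5,-210,30],-.176))
from cell import manip
s=manip.read_state()
c=manip.camera('wrist');pickle.dump((s,c),open('w3.pkl','wb'))
cv2.imwrite('pics/w3.png',cv2.resize(c['img'][:,:,::-1][0:300,200:520],None,fx=2,fy=2))
c=manip.camera('top');pickle.dump(c,open('t3.pkl','wb'));cv2.imwrite('pics/t3.png',cv2.resize(c['img'][150:270,240:400,::-1],None,fx=5,fy=5,interpolation=cv2.INTER_CUBIC))
E
```

```text
t 4.2167 pos [ 431.27 -208.79   40.14] rot [-1.57  0.   -0.18] F [-0.19 -0.28 -1.07] gap 39.75173151753986
[432.5, -210, 30] -0.176 -> [ 1.44 10.14 -0.97] [-0.01 -0.14 -0.05]
```

View pics/w3.png

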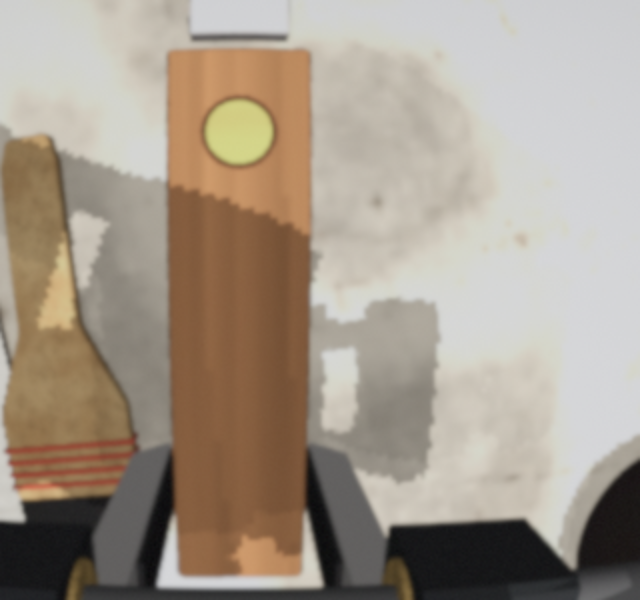

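View pics/t3.png

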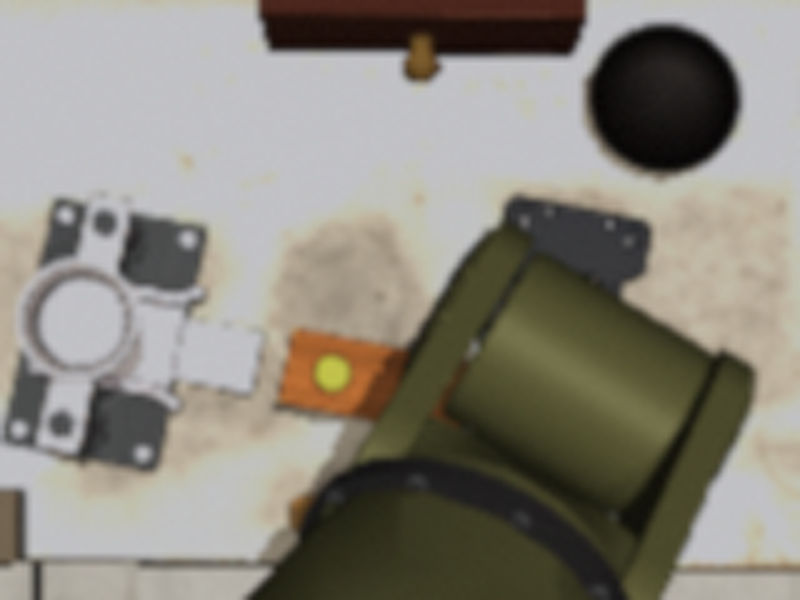

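Wrist view: the stage end spans (191–288, 38) and the strip's front edge (167–311, 50), both centred at about U=239, so they're aligned. I'll get numbers for that before sliding in.

```bash
python3 - <<'E'
from h import *
np.set_printoptions(suppress=True,precision=1)
s,w=pickle.load(open('w3.pkl','rb'));t=pickle.load(open('t3.pkl','rb'))
def onz(u,v,z):
    o,d=wray(s,w,u,v);return o+d*(z-o[2])/d[2]
a=onz(200+191/2,38/2,10);b=onz(200+288/2,38/2,10);print('stage end',a,b,(a+b)/2,'vs top 457.8,-70.4')
i=onz(200+239/2,131/2,48.5);print('inlay',i,'top',ray(t,332.5/5-.5+240,374/5-.5+150,48.5),'depth',wdep(s,w,319.5,65.5))
for v in (30,90,140): print(wdep(s,w,319.5,v))
E
```

```text
stage end [440.5 -66.   10. ] [472.7 -71.8  10. ] [456.6 -68.9  10. ] vs top 457.8,-70.4
inlay [ 449.3 -108.2   48.5] top [ 449.8 -111.1   48.5] depth [ 449.3 -108.2   48.3]
[453.  -87.7  47.7]
[ 446.9 -121.6   46.9]
[ 442.  -149.    48.1]
```

Top and wrist agree to 1–3 mm; I'll use the stand at about (471.8, 14.6). I'll go forward 45 mm at this height, past the brush, then lower onto the bar just ahead of the mouth.

>>> {"method": "servo_tool", "body": {"commands": [{"dp": [0.5,0,18],"turn": [0,0,0]},{"dp": [0.5,0,38],"turn": [0,0,0]},{"dp": [0.5,0,45],"turn": [0,0,0]},{"dp": [0.5,10,45],"turn": [0,0,0]},{"dp": [0.5,20,45],"turn": [0,0,0]}]}}

```text
clock: 4.73
eef_pos: [440.3, -165.5, 19.4]
eef_rot: [-1.571, -0.0, -0.179]
wrist_force: [-0.4, -0.2, -1.4]
finger_gap: 39.4
```

>>> {"method": "servo_tool", "body": {"commands": [{"dp": [0,1.5,0],"turn": [0,0,0]},{"dp": [0,3,0],"turn": [0,0,0]},{"dp": [0,3,0],"turn": [0,0,0]}]}}

```text
clock: 4.98
eef_pos: [440.0, -166.1, 15.8]
eef_rot: [-1.571, 0.001, -0.179]
wrist_force: [0.1, 0.6, -1.6]
finger_gap: 39.2
```

```bash
python3 - <<'E'
from h import *
show()
from cell import manip
s=manip.read_state()
c=manip.camera('wrist');pickle.dump((s,c),open('w4.pkl','wb'))
cv2.imwrite('pics/w4.png',cv2.resize(c['img'][:,:,::-1][0:300,200:520],None,fx=2,fy=2))
E
```

```text
t 4.9833 pos [ 439.95 -166.05   15.78] rot [-1.57  0.   -0.18] F [ 0.08  0.64 -1.55] gap 39.210322616054434
```

View pics/w4.png

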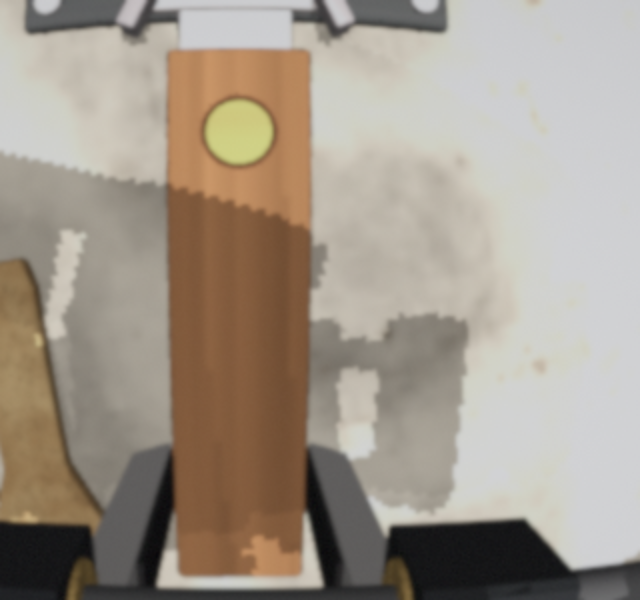

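The bar is centred at U≈236 against the strip's 239, which is about 0.9 mm. I'll shift -0.7 mm and slide in.

>>> {"method": "servo_tool", "body": {"commands": [{"dp": [-0.7,0,8],"turn": [0,0,0]},{"dp": [-0.7,0.3,18],"turn": [0,0,0]},{"dp": [-0.7,0.3,28],"turn": [0,0,0]},{"dp": [-0.7,0.3,38],"turn": [0,0,0]},{"dp": [-0.7,0.3,48],"turn": [0,0,0]}]}}

```text
clock: 5.45
eef_pos: [448.3, -117.3, 16.0]
eef_rot: [-1.571, 0.0, -0.179]
wrist_force: [0.3, 0.2, -1.1]
finger_gap: 39.2
```

>>> {"method": "servo_tool", "body": {"commands": [{"dp": [0,0,5],"turn": [0,0,0]},{"dp": [0,0,10],"turn": [0,0,0]},{"dp": [0,0,15],"turn": [0,0,0]},{"dp": [0,0,19],"turn": [0,0,0]},{"dp": [0,0,22],"turn": [0,0,0]}]}}

```text
clock: 5.87
eef_pos: [452.3, -95.3, 16.0]
eef_rot: [-1.571, 0.0, -0.179]
wrist_force: [-0.5, -0.8, -0.5]
finger_gap: 39.3
```

```bash
python3 - <<'E'
from h import *
show()
from cell import manip
s=manip.read_state()
c=manip.camera('wrist');pickle.dump((s,c),open('w5.pkl','wb'))
cv2.imwrite('pics/w5.png',cv2.resize(c['img'][:,:,::-1][0:300,200:520],None,fx=2,fy=2))
c=manip.camera('side');cv2.imwrite('pics/s5.png',cv2.resize(c['img'][180:280,290:400,::-1],None,fx=6,fy=6,interpolation=cv2.INTER_CUBIC))
E
```

```text
t 5.8667 pos [452.25 -95.32  16.02] rot [-1.57  0.   -0.18] F [-0.51 -0.84 -0.54] gap 39.253718330317696
```

View pics/w5.png

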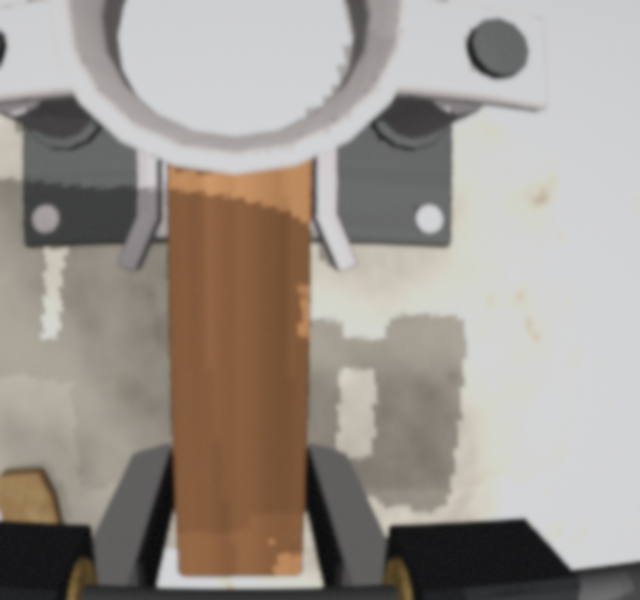

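View pics/s5.png

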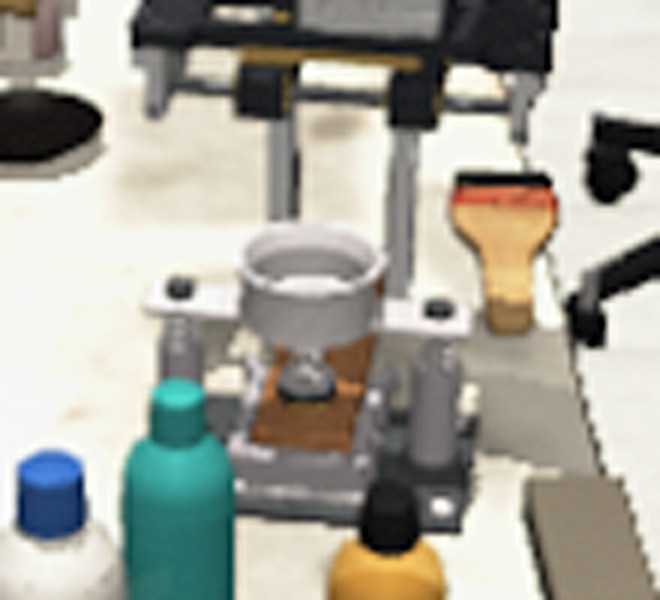

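The strip sits between the rails with gaps on both sides and the ring above it; about 10 mm is left. I'll lower it slightly and advance until it touches the stop.

>>> {"method": "servo_tool", "body": {"commands": [{"dp": [0,1,2],"turn": [0,0,0]},{"dp": [0,1.5,4],"turn": [0,0,0]},{"dp": [0,1.5,6],"turn": [0,0,0]},{"dp": [0,1.5,7],"turn": [0,0,0]}]}}

```text
clock: 6.3
eef_pos: [453.4, -88.4, 14.4]
eef_rot: [-1.571, 0.0, -0.179]
wrist_force: [-0.1, -0.8, -0.9]
finger_gap: 39.6
```

>>> {"method": "servo_tool", "body": {"commands": [{"dp": [0,0,0.7],"turn": [0,0,0]},{"dp": [0,0,1.5],"turn": [0,0,0]},{"dp": [0,0,2],"turn": [0,0,0]}]}}

```text
clock: 6.55
eef_pos: [453.8, -86.4, 14.5]
eef_rot: [-1.571, 0.0, -0.178]
wrist_force: [-1.1, 0.4, -0.8]
finger_gap: 39.4
```

>>> {"method": "servo_tool", "body": {"commands": [{"dp": [0,0,0.7],"turn": [0,0,0]},{"dp": [0,0,1.5],"turn": [0,0,0]},{"dp": [0,0,2],"turn": [0,0,0]}]}}

```text
clock: 6.8
eef_pos: [454.2, -84.4, 14.5]
eef_rot: [-1.571, 0.0, -0.179]
wrist_force: [0.3, -0.1, -0.6]
finger_gap: 39.6
```

>>> {"method": "servo_tool", "body": {"commands": [{"dp": [0,0,0.7],"turn": [0,0,0]},{"dp": [0,0,1.5],"turn": [0,0,0]},{"dp": [0,0,2],"turn": [0,0,0]}]}}

```text
clock: 7.05
eef_pos: [454.3, -83.9, 14.5]
eef_rot: [-1.574, 0.0, -0.178]
wrist_force: [-5.2, -20.8, -0.6]
finger_gap: 39.8
```

>>> {"method": "servo_tool", "body": {"commands": [{"dp": [0,0,0.7],"turn": [0,0,0]},{"dp": [0,0,1.5],"turn": [0,0,0]},{"dp": [0,0,2],"turn": [0,0,0]}]}}

```text
clock: 7.3
eef_pos: [454.4, -83.9, 14.6]
eef_rot: [-1.577, 0.0, -0.177]
wrist_force: [-5.7, -24.9, -0.1]
finger_gap: 39.8
```

Contact with the stop at about 21–25 N. I'll relax, lower by 0.5 mm and release.

>>> {"method": "servo_tool", "body": {"commands": [{"dp": [0,0.3,0.3],"turn": [0,0,0]},{"dp": [0,0.7,0.3],"turn": [0,0,0]}]}}

```text
clock: 7.47
eef_pos: [454.4, -84.1, 14.0]
eef_rot: [-1.578, 0.0, -0.178]
wrist_force: [-3.1, -7.8, -0.5]
finger_gap: 39.8
```

>>> {"method": "servo_tool", "body": {"commands": [{"dp": [0,0,0],"turn": [0,0,0]},{"dp": [0,0,0],"turn": [0,0,0]},{"dp": [0,0,0],"turn": [0,0,0]}], "grip": 0.0}}

```text
clock: 7.72
eef_pos: [454.5, -83.9, 14.0]
eef_rot: [-1.577, -0.0, -0.178]
wrist_force: [0.4, 0.9, -0.1]
finger_gap: 46.7
```

```bash
python3 - <<'E'
from h import *
show()
from cell import manip
s=manip.read_state()
c=manip.camera('wrist');pickle.dump((s,c),open('w6.pkl','wb'))
cv2.imwrite('pics/w6.png',cv2.resize(c['img'][:,:,::-1][0:300,200:520],None,fx=2,fy=2))
c=manip.camera('side');cv2.imwrite('pics/s6.png',cv2.resize(c['img'][180:280,290:400,::-1],None,fx=6,fy=6,interpolation=cv2.INTER_CUBIC))
E
```

```text
t 7.7167 pos [454.47 -83.92  14.04] rot [-1.58 -0.   -0.18] F [ 0.37  0.89 -0.13] gap 46.69692517977886
```

View pics/w6.png

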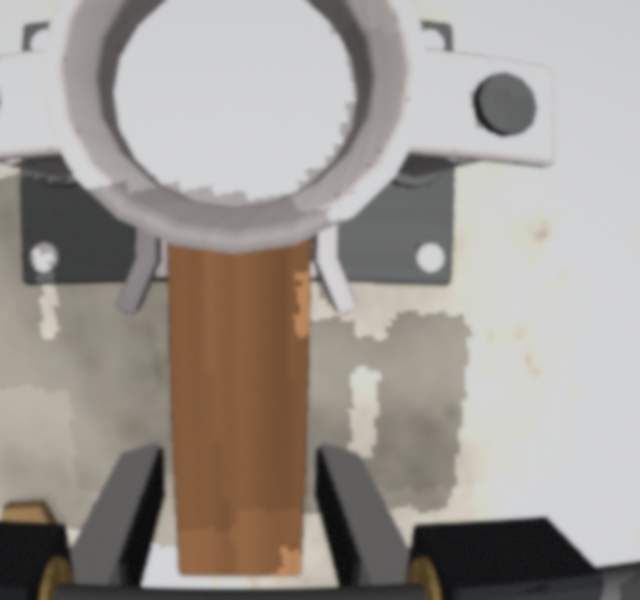

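View pics/s6.png

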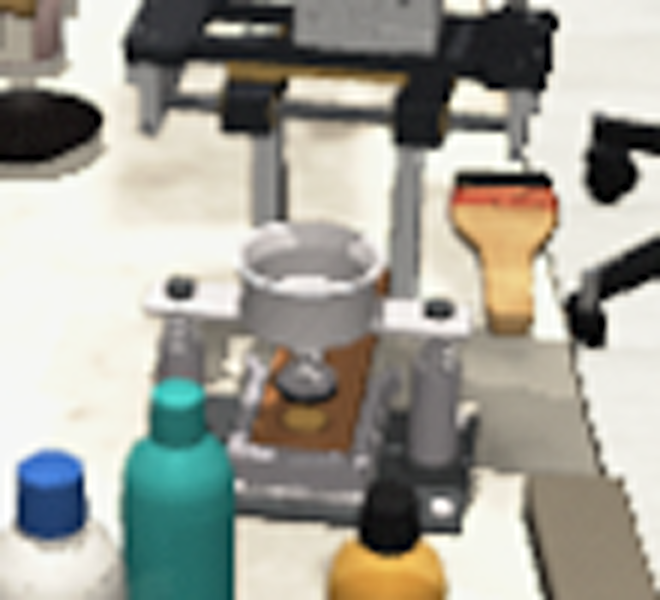

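The strip rests in the rails against the stop, and the inlay shows just under the foot, at side crop (305,417). Next I'll retreat straight up, then go to the amber bottle.

>>> {"method": "servo_tool", "body": {"commands": [{"dp": [0,-15,0],"turn": [0,0,0]},{"dp": [0,-50,0],"turn": [0,0,0]},{"dp": [0,-90,0],"turn": [0,0,0]},{"dp": [0,-130,0],"turn": [0,0,0]},{"dp": [0,-160,0],"turn": [0,0,0]}], "grip": -1}}

```text
clock: 8.23
eef_pos: [454.9, -82.8, 177.3]
eef_rot: [-1.578, -0.003, -0.177]
wrist_force: [0.5, -0.3, 0.5]
finger_gap: 76.5
```

```bash
python3 - <<'E'
from h import *
show(([440,60,175],.3),([440,170,175],.9))
E
```

```text
t 8.2333 pos [454.92 -82.75 177.29] rot [-1.58 -0.   -0.18] F [ 0.5  -0.29  0.54] gap 76.52773468493716
[440, 60, 175] 0.3 -> [-39.85   1.26 137.9 ] [  0.41 -27.34   0.05]
[440, 170, 175] 0.9 -> [-59.24   0.48 246.17] [  0.43 -61.72  -0.07]
```

>>> {"method": "servo_tool", "body": {"commands": [{"dp": [-11,0,37],"turn": [0,-7,0]},{"dp": [-22,0,74],"turn": [0,-14,0]},{"dp": [-31,0,110],"turn": [0,-21,0]},{"dp": [-41,0,146],"turn": [0,-28,0]},{"dp": [-46,0,182],"turn": [0,-35,0]}]}}

```text
clock: 8.65
eef_pos: [440.8, 106.4, 176.2]
eef_rot: [-1.578, 0.001, 0.44]
wrist_force: [1.5, -1.5, -0.9]
finger_gap: 93.7
```

```bash
python3 - <<'E'
from h import *
show(([451,190,175],.9))
E
```

```text
t 8.65 pos [440.81 106.39 176.2 ] rot [-1.58  0.    0.44] F [ 1.46 -1.48 -0.89] gap 93.71645169204058
[451, 190, 175] 0.9 -> [44.82  0.64 71.32] [  0.37 -26.37  -0.17]
```

>>> {"method": "servo_tool", "body": {"commands": [{"dp": [13,0,22],"turn": [0,-7,0]},{"dp": [26,0,43],"turn": [0,-14,0]},{"dp": [38,0,62],"turn": [0.4,-21,0]},{"dp": [45,1,71],"turn": [0.4,-26.4,0]},{"dp": [45,1,71],"turn": [0.4,-26.4,0]}]}}

```text
clock: 9.07
eef_pos: [451.2, 191.6, 174.3]
eef_rot: [-1.569, 0.003, 0.907]
wrist_force: [0.6, -0.3, -0.1]
finger_gap: 94.3
```

>>> {"method": "servo_tool", "body": {"commands": [{"dp": [0,0,0],"turn": [0,0,0]},{"dp": [0,0,0],"turn": [0,0,0]}]}}

```text
clock: 9.23
eef_pos: [451.0, 191.2, 174.3]
eef_rot: [-1.569, 0.003, 0.904]
wrist_force: [0.7, -0.4, -0.3]
finger_gap: 93.8
```

```bash
python3 - <<'E'
from h import *
show(([451,190,175],.9))
from cell import manip
s=manip.read_state()
c=manip.camera('wrist');pickle.dump((s,c),open('w7.pkl','wb'))
cv2.imwrite('pics/w7.png',c['img'][:,:,::-1])
E
```

```text
t 9.2333 pos [451.02 191.17 174.25] rot [-1.57  0.    0.9 ] F [ 0.73 -0.4  -0.33] gap 93.81096725276588
[451, 190, 175] 0.9 -> [-0.94 -0.75 -0.71] [-0.1   0.25 -0.17]
```

View pics/w7.png

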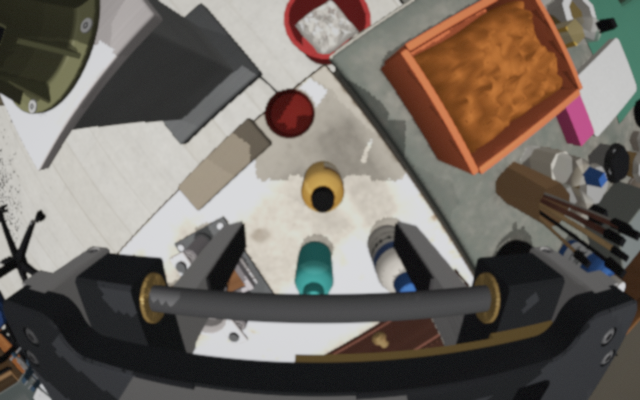

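The wrist view shows the amber bottle's dark cap at (322,199). The fingers are clear of the turquoise bottle at (314,265) and the white one at (390,255).

```bash
python3 - <<'E'
from h import *
np.set_printoptions(suppress=True,precision=1)
s,w=pickle.load(open('w7.pkl','rb'))
o,d=wray(s,w,322.5,199);p=o+d*(102-o[2])/d[2];print(p,wdep(s,w,322,197))
hsv=cv2.cvtColor(w['img'],cv2.COLOR_RGB2HSV)
m=cv2.inRange(hsv,(0,0,0),(180,255,60));m[:180]=0;m[215:]=0;m[:,:300]=0;m[:,345:]=0
cs=max(cv2.findContours(m,0,1)[0],key=cv2.contourArea);(u,v),r=cv2.minEnclosingCircle(cs);print(u,v,r)
o,d=wray(s,w,u,v);p=o+d*(101-o[2])/d[2];print(p)
show(([p[0],p[1],105],.9),([p[0],p[1],28],.9))
E
```

```text
[449.6 196.7 102. ] [447.6 197.7 103.7]
322.5 198.71739196777344 11.813111305236816
[449.6 196.7 101. ]
t 9.2833 pos [451.09 190.94 174.34] rot [-1.57  0.    0.9 ] F [-0.26  0.03  0.17] gap 93.94707552124426
[np.float64(449.59783052405834), np.float64(196.66636629571525), 105] 0.9 -> [ 3.78 69.33  4.6 ] [-0.09  0.24 -0.17]
[np.float64(449.59783052405834), np.float64(196.66636629571525), 28] 0.9 -> [  4.01 146.33   4.47] [-0.09  0.24 -0.17]
```

Allowing for the visible cap side in both views, I put the bottle at about (451, 194.5). I'll descend to TCP z = 28.

>>> {"method": "servo_tool", "body": {"commands": [{"dp": [2.7,30,2.2],"turn": [0,0,0]},{"dp": [2.7,65,2.2],"turn": [0,0,0]},{"dp": [2.7,100,2.2],"turn": [0,0,0]},{"dp": [2.7,130,2.2],"turn": [0,0,0]},{"dp": [2.7,145,2.2],"turn": [0,0,0]}]}}

```text
clock: 9.7
eef_pos: [449.1, 192.9, 26.2]
eef_rot: [-1.567, 0.006, 0.901]
wrist_force: [0.1, 0.4, -0.4]
finger_gap: 93.8
```

```bash
python3 - <<'E'
from h import *
show(([451,194.5,28],.9))
from cell import manip
s=manip.read_state()
c=manip.camera('wrist');pickle.dump((s,c),open('w8.pkl','wb'))
cv2.imwrite('pics/w8.png',c['img'][:,:,::-1])
E
```

```text
t 9.7 pos [449.1  192.86  26.25] rot [-1.57  0.01  0.9 ] F [ 0.14  0.43 -0.4 ] gap 93.83677623476483
[451, 194.5, 28] 0.9 -> [ 2.45 -1.77 -0.47] [-0.21  0.05 -0.35]
```

View pics/w8.png

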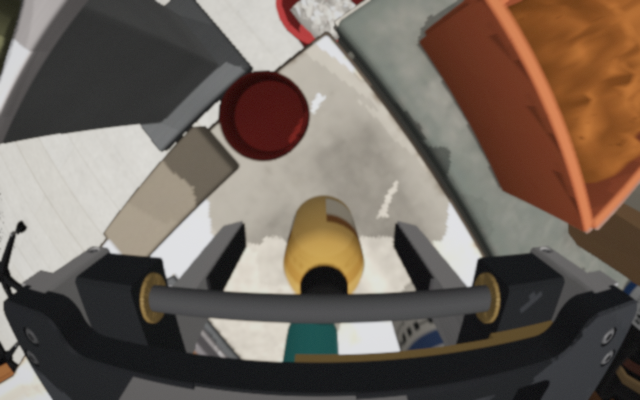

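```bash
python3 - <<'E'
from h import *
np.set_printoptions(suppress=True,precision=1)
s,w=pickle.load(open('w8.pkl','rb'))
R=Ro.from_euler('xyz',s['eef_rot']).as_matrix()
for v in (200,205,210,220,230,240,250,260): 
    p=wdep(s,w,323,v); print(v,p,R.T@(p-s['eef_pos']))
for u in (295,305,340,350,357): 
    p=wdep(s,w,u,240); print(u,p,R.T@(p-s['eef_pos']))
show(([451,194.5,28],.9))
E
```

```text
200 [434.7 208.3  16.3] [ 3.2 10.  20.9]
205 [435.  208.   26.1] [ 3.1  0.2 20.5]
210 [435.1 207.9  35.9] [ 3.  -9.6 20.4]
220 [434.6 208.1  54.8] [  2.8 -28.5  20.9]
230 [434.8 207.9  68.6] [  2.6 -42.3  20.7]
240 [437.2 205.9  73.5] [  2.6 -47.2  17.6]
250 [439.3 204.2  78.6] [  2.5 -52.4  14.9]
260 [442.2 201.9  81.4] [  2.5 -55.2  11.3]
295 [430.9 193.6  67.1] [-10.9 -40.8  14.9]
305 [432.7 198.7  71.3] [ -5.9 -44.9  16.6]
340 [442.8 211.6  71.4] [ 10.6 -45.2  16.7]
350 [447.3 214.6  67.7] [ 15.7 -41.5  15.1]
357 [454.3 215.4  55.8] [ 20.7 -29.6  10. ]
t 9.75 pos [448.47 192.64  24.96] rot [-1.57  0.01  0.9 ] F [-1.63 -0.08 -2.61] gap 94.1647625508209
[451, 194.5, 28] 0.9 -> [ 3.01 -3.07 -0.82] [-0.27  0.06 -0.46]
```

The bottle's near side is 20.7 mm in front of the tool plane with a radius of 21 mm, so it's centred. I'll raise to z≈28 and grip.

>>> {"method": "servo_tool", "body": {"commands": [{"dp": [1.8,-3.3,-0.3],"turn": [-0.2,0,-0.4]},{"dp": [1.8,-3.3,-0.3],"turn": [-0.2,0,-0.4]}]}}

```text
clock: 9.92
eef_pos: [450.2, 193.5, 29.1]
eef_rot: [-1.57, 0.0, 0.899]
wrist_force: [-0.3, 0.6, 0.2]
finger_gap: 94.2
```

>>> {"method": "servo_tool", "body": {"commands": [{"dp": [0,0,0],"turn": [0,0,0]},{"dp": [0,0,0],"turn": [0,0,0]},{"dp": [0,0,0],"turn": [0,0,0]},{"dp": [0,0,0],"turn": [0,0,0]},{"dp": [0,0,0],"turn": [0,0,0]}], "grip": 1, "force": 45}}

```text
clock: 10.33
eef_pos: [450.4, 193.6, 29.5]
eef_rot: [-1.57, -0.0, 0.899]
wrist_force: [-0.8, 0.5, 0.6]
finger_gap: 64.1
```

>>> {"method": "servo_tool", "body": {"commands": [{"dp": [0,0,0],"turn": [0,0,0]},{"dp": [0,0,0],"turn": [0,0,0]},{"dp": [0,0,0],"turn": [0,0,0]}]}}

```text
clock: 10.58
eef_pos: [450.4, 193.6, 29.6]
eef_rot: [-1.57, -0.0, 0.899]
wrist_force: [0.2, 0.1, -0.9]
finger_gap: 43.8
```

>>> {"method": "servo_tool", "body": {"commands": [{"dp": [0,0,0],"turn": [0,0,0]},{"dp": [0,0,0],"turn": [0,0,0]},{"dp": [0,-4,0],"turn": [0,0,0]}], "force": 60}}

```text
clock: 10.83
eef_pos: [449.9, 193.4, 33.0]
eef_rot: [-1.57, 0.001, 0.899]
wrist_force: [0.6, 0.2, -2.0]
finger_gap: 40.5
```

>>> {"method": "servo_tool", "body": {"commands": [{"dp": [0,-20,0],"turn": [0,0,0]},{"dp": [0,-50,0],"turn": [0,0,0]},{"dp": [0,-85,0],"turn": [0,0,0]},{"dp": [0,-115,0],"turn": [0,0,0]},{"dp": [0,-125,0],"turn": [0,0,0]}]}}

```text
clock: 11.25
eef_pos: [451.2, 193.8, 162.2]
eef_rot: [-1.572, -0.004, 0.899]
wrist_force: [0.0, -0.1, -2.0]
finger_gap: 40.6
```

```bash
python3 - <<'E'
from h import *
show(([471.9,15.5,155],.4),([471.9,15.5,155],.9))
E
```

```text
t 11.25 pos [451.22 193.83 162.19] rot [-1.57 -0.    0.9 ] F [ 0.05 -0.06 -1.95] gap 40.62837148925656
[471.9, 15.5, 155] 0.4 -> [-126.75    6.94 -127.14] [ 0.04 28.6   0.23]
[471.9, 15.5, 155] 0.9 -> [-126.75    6.94 -127.14] [ 0.09 -0.05  0.21]
```

The bottle is held, with its weight showing at 2 N. Carrying it to just short of the ring.

>>> {"method": "servo_tool", "body": {"commands": [{"dp": [-20,0,-20],"turn": [0,0,0]},{"dp": [-45,0,-45],"turn": [0,0,0]},{"dp": [-72,0,-72],"turn": [0,0,0]},{"dp": [-97,0,-97],"turn": [0,0,0]},{"dp": [-115,0,-115],"turn": [0,0,0]}]}}

```text
clock: 11.67
eef_pos: [469.2, 29.8, 161.0]
eef_rot: [-1.572, -0.003, 0.898]
wrist_force: [-0.1, 0.8, -2.5]
finger_gap: 40.6
```

>>> {"method": "servo_tool", "body": {"commands": [{"dp": [-12,4,-12],"turn": [0,0,0.2]},{"dp": [-12,4,-12],"turn": [0,0,0.2]},{"dp": [-12,4,-12],"turn": [0,0,0.2]}]}}

```text
clock: 11.92
eef_pos: [470.6, 12.4, 156.0]
eef_rot: [-1.57, 0.002, 0.897]
wrist_force: [0.9, 1.0, -2.5]
finger_gap: 40.8
```

```bash
python3 - <<'E'
from h import *
show(([471.9,15.5,155],.9))
from cell import manip
s=manip.read_state()
c=manip.camera('wrist');pickle.dump((s,c),open('w9.pkl','wb'))
cv2.imwrite('pics/w9.png',cv2.resize(c['img'][:,:,::-1][80:380,160:480],None,fx=2,fy=2))
c=manip.camera('side');pickle.dump(c,open('s9.pkl','wb'));cv2.imwrite('pics/s9.png',cv2.resize(c['img'][160:280,290:400,::-1],None,fx=5,fy=5,interpolation=cv2.INTER_CUBIC))
E
```

```text
t 11.9167 pos [470.63  12.4  155.98] rot [-1.57  0.    0.9 ] F [ 0.86  1.04 -2.45] gap 40.801402031439956
[471.9, 15.5, 155] 0.9 -> [3.22 0.97 0.94] [-0.05 -0.2  -0.11]
```

View pics/w9.png

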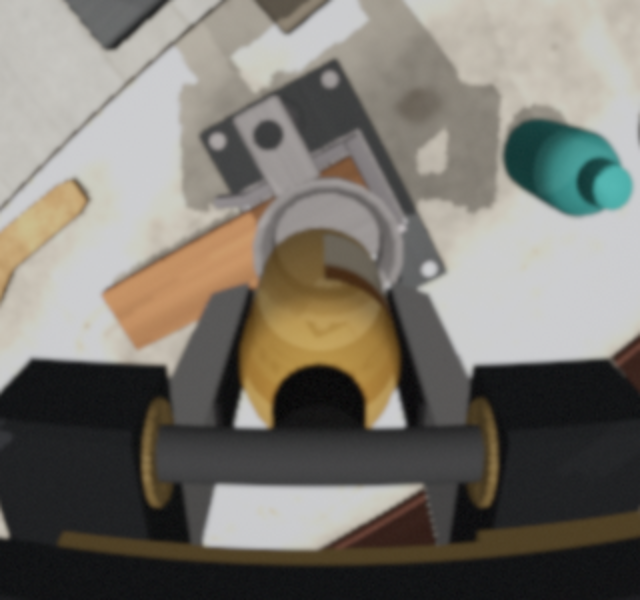

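View pics/s9.png

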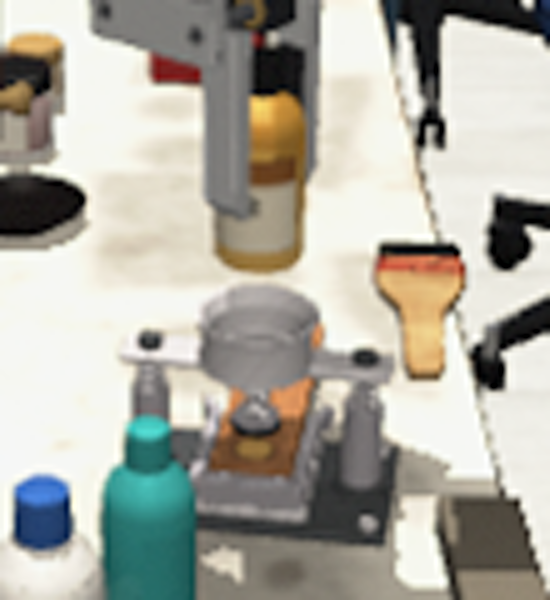

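```bash
python3 - <<'E'
from h import *
np.set_printoptions(suppress=True,precision=1)
s,w=pickle.load(open('w9.pkl','rb'));sc=pickle.load(open('s9.pkl','rb'))
R=Ro.from_euler('xyz',s['eef_rot']).as_matrix()
def onz(U,V,z):
    o,d=wray(s,w,160+(U+.5)/2-.5,80+(V+.5)/2-.5);p=o+d*(z-o[2])/d[2];return p,R.T@(p-s['eef_pos'])
for n,(U,V) in dict(l=(254,250),r=(405,250),f=(327,179),fl=(275,203),fr=(383,203)).items():
    print(n,*onz(U,V,98))
P=np.array([onz(U,V,98)[0][:2] for U,V in [(254,250),(405,250),(327,179),(275,203),(383,203)]])
A=np.c_[2*P,np.ones(5)];x=np.linalg.lstsq(A,(P**2).sum(1),rcond=None)[0];print('centre',x[:2],np.sqrt(x[2]+x[:2]@x[:2]))
# tool plane direction for stand yaw: inner circle etc. side projections
for X in ([471.9,15.5,98],[471.9,15.5,76]): print(((px(sc,X)-[290,160])+.5)*5-.5)
print('inlay side', [ray(sc,290+(255.5)/5-.5,160+448.5/5-.5,22)])
show(([471.9,15.5,130],.9))
E
```

```text
l [452.   -5.1  98. ] [-25.2  58.    3.6]
r [489.9  42.2  98. ] [35.4 57.9  3.5]
f [447.8  35.6  98. ] [ 4.  58.  32.3]
fl [442.5  13.8  98. ] [-16.4  58.   22.8]
fr [469.   46.9  98. ] [26.1 57.9 22.8]
centre [472.4  17.3] 30.262312227139983
[254.7 314. ]
[254.  354.7]
inlay side [array([470.5,  12.2,  22. ])]
t 12.0167 pos [470.84  13.55 156.52] rot [-1.57  0.    0.9 ] F [ 0.1   0.29 -2.83] gap 40.33384960889898
[471.9, 15.5, 130] 0.9 -> [ 2.22 26.51  0.38] [-0.   -0.08 -0.07]
```

The ring centre by wrist circle fit is (472.4, 17.3) with r=30.3, and by the earlier estimate (471.9, 15.5). I'll use (471.9, 16.3) and descend with force checks.

>>> {"method": "servo_tool", "body": {"commands": [{"dp": [2.8,5,0.9],"turn": [0,0,0]},{"dp": [2.8,15,0.9],"turn": [0,0,0]},{"dp": [2.8,25,0.9],"turn": [0,0,0]},{"dp": [2.8,30,0.9],"turn": [0,0,0]},{"dp": [2.8,34,0.9],"turn": [0,0,0]}]}}

```text
clock: 12.43
eef_pos: [471.4, 16.5, 121.2]
eef_rot: [-1.569, 0.002, 0.899]
wrist_force: [-0.4, -0.5, -2.5]
finger_gap: 40.6
```

>>> {"method": "servo_tool", "body": {"commands": [{"dp": [0,2,0],"turn": [0,0,0]},{"dp": [0,5,0],"turn": [0,0,0]},{"dp": [0,8,0],"turn": [0,0,0]},{"dp": [0,10,0],"turn": [0,0,0]}]}}

```text
clock: 12.77
eef_pos: [471.4, 16.5, 111.0]
eef_rot: [-1.569, 0.002, 0.899]
wrist_force: [0.9, 0.6, -3.5]
finger_gap: 40.5
```

```bash
python3 - <<'E'
from h import *
show(([471.9,16.3,105],.9))
from cell import manip
s=manip.read_state()
c=manip.camera('wrist')
cv2.imwrite('pics/w10.png',cv2.resize(c['img'][:,:,::-1][80:380,160:480],None,fx=2,fy=2))
c=manip.camera('side');cv2.imwrite('pics/s10.png',cv2.resize(c['img'][160:280,290:400,::-1],None,fx=5,fy=5,interpolation=cv2.INTER_CUBIC))
E
```

```text
t 12.7667 pos [471.38  16.49 111.  ] rot [-1.57  0.    0.9 ] F [ 0.87  0.61 -3.53] gap 40.50323350940882
[471.9, 16.3, 105] 0.9 -> [ 0.19  6.   -0.54] [-0.07 -0.05 -0.13]
```

View pics/s10.png

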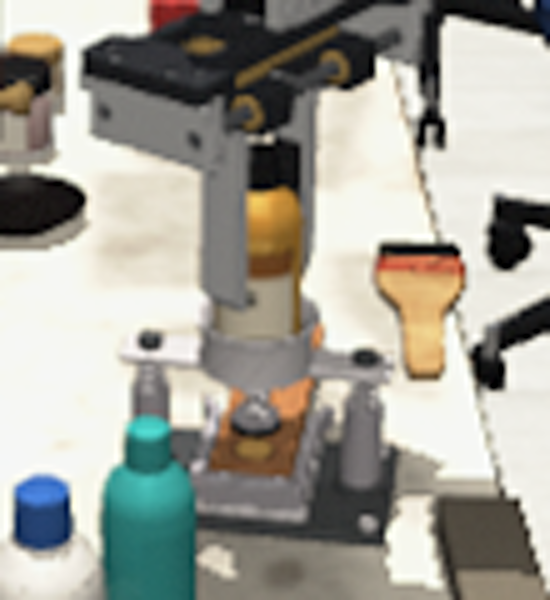

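View pics/w10.png

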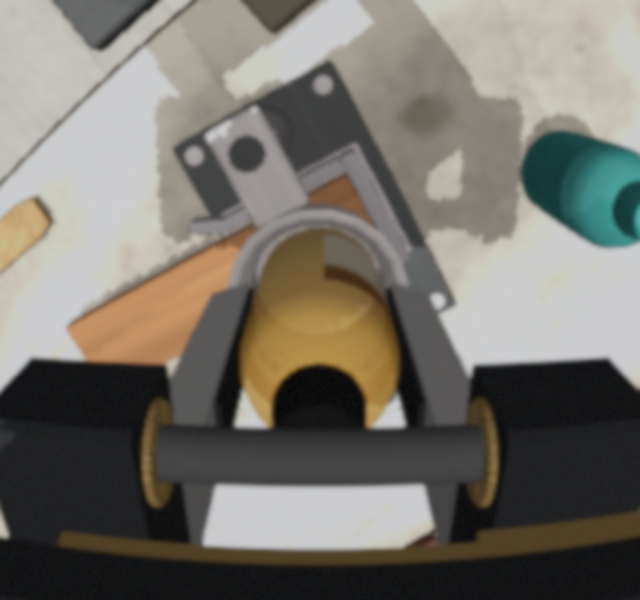

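The bottle is inside the cup and centred, upright, with little force. I'll push down in stages.

>>> {"method": "servo_tool", "body": {"commands": [{"dp": [0,2,0],"turn": [0,0,0]},{"dp": [0,4,0],"turn": [0,0,0]},{"dp": [0,7,0],"turn": [0,0,0]},{"dp": [0,9,0],"turn": [0,0,0]}]}}

```text
clock: 13.2
eef_pos: [471.4, 16.5, 102.0]
eef_rot: [-1.57, 0.002, 0.899]
wrist_force: [-0.8, -0.4, 2.0]
finger_gap: 40.6
```

>>> {"method": "servo_tool", "body": {"commands": [{"dp": [0,2,0],"turn": [0,0,0]},{"dp": [0,4,0],"turn": [0,0,0]},{"dp": [0,6,0],"turn": [0,0,0]},{"dp": [0,8,0],"turn": [0,0,0]}]}}

```text
clock: 13.53
eef_pos: [471.5, 16.5, 94.0]
eef_rot: [-1.57, 0.002, 0.899]
wrist_force: [-2.0, 0.4, 4.9]
finger_gap: 40.8
```

>>> {"method": "servo_tool", "body": {"commands": [{"dp": [0,2,0],"turn": [0,0,0]},{"dp": [0,4,0],"turn": [0,0,0]},{"dp": [0,6,0],"turn": [0,0,0]},{"dp": [0,8,0],"turn": [0,0,0]}]}}

```text
clock: 13.87
eef_pos: [471.6, 16.4, 86.1]
eef_rot: [-1.57, 0.002, 0.899]
wrist_force: [-4.1, 0.5, 9.6]
finger_gap: 40.6
```

```bash
python3 -c "
from h import *
show()"
```

```text
t 13.8667 pos [471.55  16.44  86.13] rot [-1.57  0.    0.9 ] F [-4.1   0.52  9.57] gap 40.56195864325221
```

>>> {"method": "servo_tool", "body": {"commands": [{"dp": [-0.5,1.5,0.6],"turn": [0,0,0]},{"dp": [-0.5,3,0.6],"turn": [0,0,0]},{"dp": [-0.5,4.5,0.6],"turn": [0,0,0]},{"dp": [-0.5,5,0.6],"turn": [0,0,0]}]}}

```text
clock: 14.2
eef_pos: [471.4, 16.4, 81.7]
eef_rot: [-1.572, 0.001, 0.899]
wrist_force: [-1.7, 0.4, 10.8]
finger_gap: 40.6
```

>>> {"method": "servo_tool", "body": {"commands": [{"dp": [0,0.5,0],"turn": [0,0,0]},{"dp": [0,1,0],"turn": [0,0,0]},{"dp": [0,1.5,0],"turn": [0,0,0]}]}}

```text
clock: 14.45
eef_pos: [471.5, 16.4, 80.6]
eef_rot: [-1.572, 0.001, 0.899]
wrist_force: [-5.3, 0.2, 11.3]
finger_gap: 40.9
```

>>> {"method": "servo_tool", "body": {"commands": [{"dp": [-0.6,0.5,0.8],"turn": [0,0,0]},{"dp": [-0.6,1,0.8],"turn": [0,0,0]},{"dp": [-0.6,1.5,0.8],"turn": [0,0,0]}]}}

```text
clock: 14.7
eef_pos: [471.4, 16.4, 79.9]
eef_rot: [-1.574, -0.001, 0.899]
wrist_force: [-0.6, 0.2, 12.3]
finger_gap: 39.9
```

```bash
python3 - <<'E'
from h import *
show()
from cell import manip
c=manip.camera('side');cv2.imwrite('pics/s11.png',cv2.resize(c['img'][160:280,290:400,::-1],None,fx=5,fy=5,interpolation=cv2.INTER_CUBIC))
show()
E
```

```text
t 14.7 pos [471.39  16.43  79.89] rot [-1.57 -0.    0.9 ] F [-0.58  0.15 12.32] gap 39.89623156044274
t 14.75 pos [471.38  16.43  79.8 ] rot [-1.57 -0.    0.9 ] F [-0.42  0.26 11.48] gap 40.665328058325485
```

View pics/s11.png

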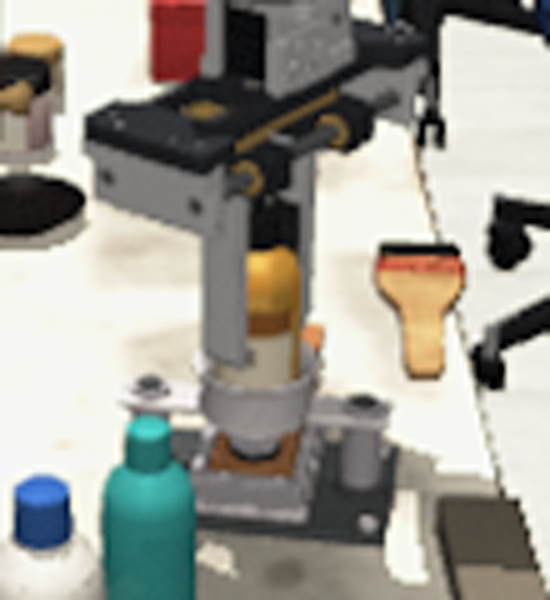

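The foot is on the strip and the ring is down by about 24 mm in the picture (26 mm expected). I'll keep pushing to find the hard stop.

>>> {"method": "servo_tool", "body": {"commands": [{"dp": [0,0.7,0],"turn": [0.2,0,0]},{"dp": [0,1.4,0],"turn": [0.2,0,0]},{"dp": [0,2,0],"turn": [0.2,0,0]}]}}

```text
clock: 15.0
eef_pos: [471.8, 16.3, 79.3]
eef_rot: [-1.571, -0.001, 0.899]
wrist_force: [-13.8, -0.5, 35.4]
finger_gap: 41.0
```

>>> {"method": "servo_tool", "body": {"commands": [{"dp": [0,0.7,0],"turn": [0,0,0]},{"dp": [0,1.4,0],"turn": [0,0,0]},{"dp": [0,2,0],"turn": [0,0,0]}]}}

```text
clock: 15.25
eef_pos: [472.1, 16.3, 79.3]
eef_rot: [-1.572, -0.002, 0.899]
wrist_force: [-17.8, 0.8, 42.9]
finger_gap: 40.4
```

That's the hard stop, at z = 79.3. I'll ease to a moderate holding push and centre sideways.

>>> {"method": "servo_tool", "body": {"commands": [{"dp": [-0.4,0.5,0.5],"turn": [0,0,0]},{"dp": [-0.4,0.5,0.5],"turn": [0,0,0]},{"dp": [-0.4,0.5,0.5],"turn": [0,0,0]}]}}

```text
clock: 15.5
eef_pos: [471.8, 16.3, 79.5]
eef_rot: [-1.573, -0.002, 0.899]
wrist_force: [-3.4, 0.3, 14.0]
finger_gap: 40.7
```

>>> {"method": "servo_tool", "body": {"commands": [{"dp": [-0.2,0.6,0.3],"turn": [0,0,0]},{"dp": [-0.2,0.6,0.3],"turn": [0,0,0]},{"dp": [-0.2,0.6,0.3],"turn": [0,0,0]},{"dp": [-0.2,0.6,0.3],"turn": [0,0,0]},{"dp": [-0.2,0.6,0.3],"turn": [0,0,0]}]}}

```text
clock: 15.92
eef_pos: [471.8, 16.4, 79.5]
eef_rot: [-1.574, -0.003, 0.9]
wrist_force: [-4.0, 0.8, 12.3]
finger_gap: 40.3
```

```bash
python3 - <<'E'
from h import *
show()
from cell import manip
c=manip.camera('side');pickle.dump(c,open('s12.pkl','wb'));cv2.imwrite('pics/s12.png',cv2.resize(c['img'][160:280,290:400,::-1],None,fx=5,fy=5,interpolation=cv2.INTER_CUBIC))
c=manip.camera('wrist');cv2.imwrite('pics/w12.png',c['img'][:,:,::-1])
c=manip.camera('top');cv2.imwrite('pics/t12.png',cv2.resize(c['img'][140:270,160:460,::-1],None,fx=2.6,fy=2.6,interpolation=cv2.INTER_CUBIC))
show()
E
```

```text
t 15.9167 pos [471.78  16.35  79.48] rot [-1.57 -0.    0.9 ] F [-4.04  0.75 12.31] gap 40.276003264611724
t 16.0667 pos [471.83  16.37  79.5 ] rot [-1.57 -0.    0.9 ] F [-4.05 -0.28 13.08] gap 40.447346550845054
```

View pics/s12.png

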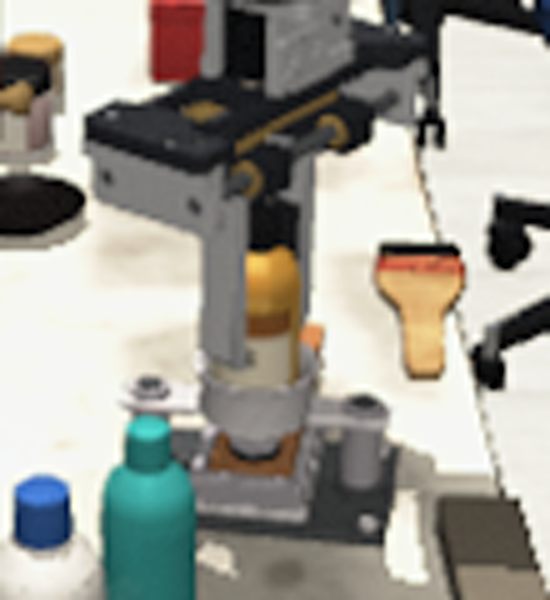

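View pics/w12.png

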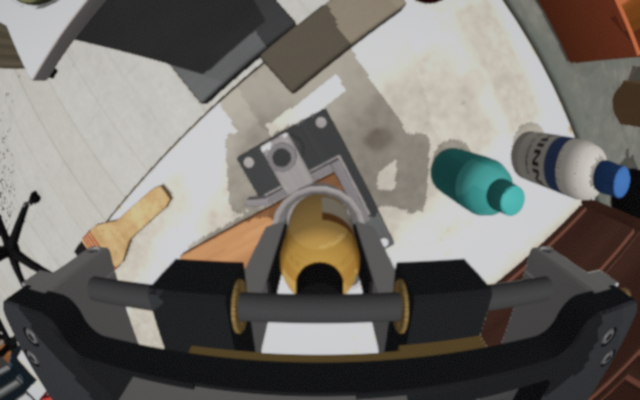

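View pics/t12.png

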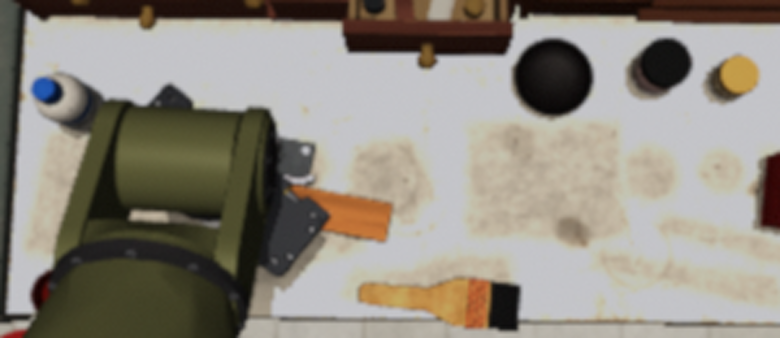

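The ring is down on its stop, the foot is on the strip, and the bystanders haven't moved. 0.2 mm short of the hardest press is thin margin, so I'll hold a bit more firmly, around 20–25 N.

>>> {"method": "servo_tool", "body": {"commands": [{"dp": [-0.4,1.2,0.5],"turn": [0,0,0]},{"dp": [-0.4,1.2,0.5],"turn": [0,0,0]},{"dp": [-0.4,1.2,0.5],"turn": [0,0,0]},{"dp": [-0.4,1.2,0.5],"turn": [0,0,0]},{"dp": [-0.4,1.2,0.5],"turn": [0,0,0]}]}}

```text
clock: 16.48
eef_pos: [471.8, 16.3, 79.4]
eef_rot: [-1.575, -0.004, 0.9]
wrist_force: [-5.6, 0.2, 18.6]
finger_gap: 40.5
```

```bash
python3 - <<'E'
from h import *
show()
from cell import manip
c=manip.camera('side')
a=pickle.load(open('s9.pkl','rb'))
cv2.imwrite('pics/s13.png',cv2.resize(np.hstack([a['img'][200:270,310:380],c['img'][200:270,310:380]])[:,:,::-1],None,fx=5.5,fy=5.5,interpolation=cv2.INTER_CUBIC))
for z in (86,60):print(px(a,[471.9,16,z]))
show()
E
```

```text
t 16.4833 pos [471.83  16.32  79.43] rot [-1.58 -0.    0.9 ] F [-5.55  0.21 18.58] gap 40.53091420463183
[340.47 226.96]
[340.31 236.47]
t 16.5333 pos [471.86  16.32  79.45] rot [-1.58 -0.    0.9 ] F [-4.3   0.69 18.43] gap 40.449692518679484
```

View pics/s13.png

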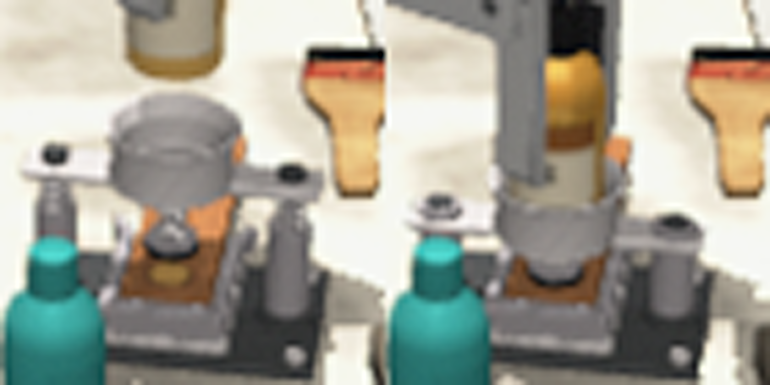

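The bar moved 52/5.5 = 9.4 px, against 9.5 expected for the full 26 mm. The ring is fully down with a steady push of about 18–20 N, so I'm handing in.

```bash
python3 - <<'E'
from cell import manip
print(manip.sign_off())
E
```

```text
the job is handed in; nothing more can be done
None
```

I slid the strip between the rails to the back stop. Then I stood the amber bottle in the sprung ring, pushed it fully down, and handed the job in at about 16.5 s with the bottle still gripped and pressed.

**Strip:** The strip stopped at about 21–25 N. After I let go, the side view showed the inlay just under the foot, and the strip lay between both rails.

**Ring:**
- The push met a sharp hard stop at a TCP height of 79.3 mm, where the vertical force peaked at about 43 N for a moment. I then eased to a steady push of about 18.5 N at 79.4 mm.
- In the last side picture the cross bar had dropped 9.4 px, against 9.5 px expected for 26 mm, and the foot was on the strip. An earlier, rougher reading of about 24 mm was taken before the hard stop was reached.

**Things that disagreed or were not perfect:**
- The top and wrist cameras differed by 1–5 mm on positions. I used averages and contact to settle them.
- A sideways force of about 4–5 N remained on the bottle at hand-in.

In the pictures taken while pressing, the other things I could see had not moved, and the arm touched none of them that I noticed.

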